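# Pull the bayonet insert from a Y-strainer

### The job

Take the sieve insert out of the pipe strainer for cleaning: turn its cap anticlockwise (seen looking down on the cap) until you feel the spring, press on past it to the hard stop, where the grip bar lines up with the pipe, and lift the insert straight out. Then set it down upright on its foot on the bare floor of the steel tray, lowering it rather than dropping it, and let go. Leave the loose fittings, the spool and the jar where they are.

Things in the scene. Friction and masses are not known exactly. Their poses are not given: they have to be found in the camera images.
- insert: Strainer insert, about 0.2 kg. Origin: centre of the underside of its round black cap (52 mm dia, 8 mm thick); z points out of the cap along the insert's axis, x runs along the grip bar. Grip bar on the cap: 40 mm long (x), 14 mm wide (y), from 8 to 34 mm above the origin. Sieve below the cap: cylinder 34 mm dia, 45 mm long, flat foot.
- insert_bar (a point): Grip point on the insert's axis, 29 mm above its origin, between the flat sides of the grip bar; a tool centre put here leaves the fingertips 2 mm above the cap.
- insert_foot (a point): Centre of the flat foot of the sieve, 45 mm below the insert's origin.
- strainer: Fixed brass Y-strainer in a short copper pipe on a grey plate. Origin: centre of the rim of its branch, 142 mm above the table, where the cap sits (insert z = 0). z points out along the branch, 30 degrees from vertical, leaning roughly to the robot; the pipe lies in its x-z plane. Rim 62 mm dia. Bore 37 mm dia, 46 mm deep. Slots 13 mm wide open along +x and -x.
- spring_dogs (a joint): Hidden spring stop in the branch, rad: 0 at rest, 0.52 at the hard stop; 0.1 to 0.26 N m. Two lugs on the insert (in line with the bar, 9 mm wide, 50 mm over both, 9 to 14 mm below the cap) are caught under the rim. It starts 100 to 118 degrees clockwise of release and turns loosely until 30 degrees before it; there the spring pushes back if let go. Lift while holding it at the stop.
- tray: Fixed open tray of bare sheet steel, 200 (x) by 160 (y) by 28 mm high, walls and floor 4 mm thick. Origin: centre of its underside. It may stand on either side of the strainer; the black divided box on the other side is not it.
- nut: Loose brass ring nut lying in the tray, 32 mm dia, 14 mm high; leave it. Origin: centre of its underside.
- coupling: Copper coupling, 34 mm dia and high, in the black box; leave it.
- elbow: Copper elbow in the black box, legs 40 mm; leave it.
- spool: Metal solder spool standing on the table, 52 mm dia, 46 mm high; leave it.
- flux: White jar with a blue cap standing on the table, 48 mm dia, 75 mm high; leave it.
There are look-alikes about, which are no part of the job. Of the things like the insert, leave any that is orange; of the rest the larger one is meant.

How it is judged:
By the outcome, as a careful person would: the job done as asked, in the order asked, and still so for the second after the job is handed in, with the robot touching nothing.
It also fails if it takes over 72 s, if anything falls off the work surface, if the arm or the gripper's body presses on something with over 40 N, if the wrist force passes 120 N, or if a joint passes its speed limit or range.

### The arm

A 6-joint arm with a two-finger parallel gripper is mounted at the origin on the work surface. World frame = base frame: x ahead of the robot, y to its left, z up, the work surface at z = 0. Lengths are in m, angles in degrees, forces in N, time in s.
With the tool pointing down it reaches from about 0.35 to 0.875 m from the base axis. Payload 4.2 kg.
Tool frame: the origin (TCP) lies between the finger pads, 19 mm behind the fingertips; this is the grasp point; z points along the fingers, y is the line along which they close (so a half turn about z gives the same grasp; the last joint's range is limited). The gripper opens to 87 mm and grips with 3 to 60 N. Pads are 19 mm wide; open, the fingers measure 117 mm over their backs; the gripper's body (75 mm by 190 mm) begins 51 mm behind the grasp point.
Start: joints at [88.041, 22.042, 0.453, 0, -68.411, -14.817], TCP at [0.18, 0.598, 0.241] pointing down, gripper open.
Joint ranges: [-179.83, 179.83], [-69.29, 118.12], [-61.27, 80.66], [-181.25, 117.63], [-171.15, -9.14], [-177.46, 177.46]. Speed limits (degrees/s): [159.86, 159.86, 180, 180, 180, 180].

### API

Orientations are given as a 3x3 rotation matrix whose columns are the frame's x, y, z axes.
In Python, from station import * gives the robot as it stands. The module is installed in compiled form; this text tells all that it offers.
- The arm moves only by the tool play_rows, never from a script. Its argument "steps" is a list of rows, each an object of numbers: "ax", "ay", "az": the turn, a rotation vector about the tool's x, y, z in degrees; "dx", "dy", "dz": the shift along the tool's x, y, z in mm; "claw": the finger opening in mm, from 0 to 87. A call has 1 to 20 rows; each row shifts and turns the commanded pose from where the row before left it, along the tool's axes as they then stand; what a row does not reach is not made up. A row lasts 1/10 s, in which the tool goes at most 50 mm and 8.59 degrees, less where a joint would pass 70% of its speed; a pose out of reach is approached as far as the arm can. A call with a gripper value outside its range is refused whole. The fingers move at their own pace and stop on an object; the grip force is fixed at half the most. Time passes only in rows, so rows that do not move let the fingers close. It gives the time, the measured TCP pose, the force, the opening and the grip force at its end, in the units of the state.
- sense(): the state, without advancing time (a new reading comes with each control period).
- capture(name): name is "side" or "top"; returns a dict with "frame" (480x640x3 uint8, blue, green, red), "range_z" (480x640 float32, m along the optical axis (not along the pixel's ray), 0 where there is no reading), "fx", "fy", "cx", "cy" (pixels), "xyz" and "rotation" of the camera in the world. Camera axes: x right, y down, z forward; pixel columns grow to the right and rows downward; lengths in m; the calibration is good to about 2 mm. A picture is of the moment at which its call begins.
- finish_job(): hands the job in; it is judged then, once.
The state is a dict: "time_s": time; "joints": joint angles; "joint_velocities": joint speeds; "effort": joint torques, N m; "tcp_pos": TCP position; "ee_rot": TCP orientation; "wrist_force": force on the tool from outside, world axes, zero at the start; "moment": the same for the moment, N m; "gripper_width": opening from 0.0 (shut) to 1.0 (fully open); "gripper_force": force on a finger pad.
Only numpy, scipy, OpenCV 4.12 (cv2) and the standard library are available. Lean on these libraries where they do the work, as an engineer would, in place of code of your own. Each camera call takes 0.05 s, during which the arm holds its last target. There are 200 camera calls.

## Working session

There is one attempt and no reset: what is moved stays moved. The work goes in short steps, Python scripts to look and compute and a tool call to move; the robot and the scene stay as the last step left them, time stands still between calls to the robot, and variables do not carry over. Pictures are saved under pics/ and viewed, at most 10 in all, crops included, and the job is handed in when it is done.

Besides the shell and the picture viewer there is one more tool, called after "Request:" by a JSON object that holds its "method" and its "body", one argument or row to a line. play_rows: Moves the arm, as the interface text tells. Its arguments: {"type":"object","properties":{"steps":{"type":"array"}},"required":["steps"]}

```bash
mkdir -p pics
cat > h.py <<'E'
from station import *
import numpy as np, cv2
def grab(n,name):
    c=capture(n); np.savez(name+'.npz',**c); cv2.imwrite('pics/%s.png'%name,c['frame']); return c
def pts(c):
    z=np.asarray(c['range_z']); v,u=np.mgrid[:480,:640]
    p=np.stack([(u-c['cx'])/c['fx']*z,(v-c['cy'])/c['fy']*z,z],-1)
    w=p@np.asarray(c['rotation']).T+np.asarray(c['xyz']); w[z==0]=np.nan; return w
E
python3 - <<'E'
from h import *
for n in('top','side'):
    c=grab(n,n+'0'); print(n,c['fx'],c['cx'],c['cy'],c['xyz'],np.round(c['rotation'],3).tolist(), (c['range_z']>0).mean())
print(sense())
E
```

```text
top 439.5978652344752 324.4299665425554 237.54747288435246 [ 0.4394546  -0.00691726  0.96494832] [[-0.019, -0.992, 0.125], [-1.0, 0.021, 0.014], [-0.017, -0.125, -0.992]] 0.9960970052083333
side 567.0689992904306 325.14091057404386 233.14487303760694 [ 0.21130639 -0.59995398  0.89853241] [[0.893, -0.338, 0.298], [-0.45, -0.67, 0.59], [0.0, -0.661, -0.751]] 0.9963053385416667
{'time_s': 0.1, 'joints': array([ 8.80392723e+01,  2.20878176e+01,  3.88032330e-01, -2.40055113e-02,
       -6.84107374e+01, -1.48159889e+01]), 'joint_velocities': array([-0.03341814, -0.09964268,  0.25740138,  0.13412846,  0.1558939 ,
       -0.00876124]), 'effort': array([-1.61645439e-04, -3.91689706e+01,  1.87937272e+01,  4.23198670e+00,
        1.34657309e-02, -7.65658001e-05]), 'tcp_pos': array([0.18025126, 0.59792954, 0.24025984]), 'ee_rot': array([[ 9.57392282e-01, -2.88790255e-01, -4.55352238e-04],
       [-2.88790590e-01, -9.57390375e-01, -1.91449530e-03],
       [ 1.16937735e-04,  1.96442446e-03, -9.99998064e-01]]), 'wrist_force': array([ 0.12272644, -0.07177659,  0.12549175]), 'moment': array([ 0.03503139, -0.02897587,  0.01740299]), 'gripper_force': 0.0, 'gripper_width': 1.0003516768244043}
```

View pics/top0.png

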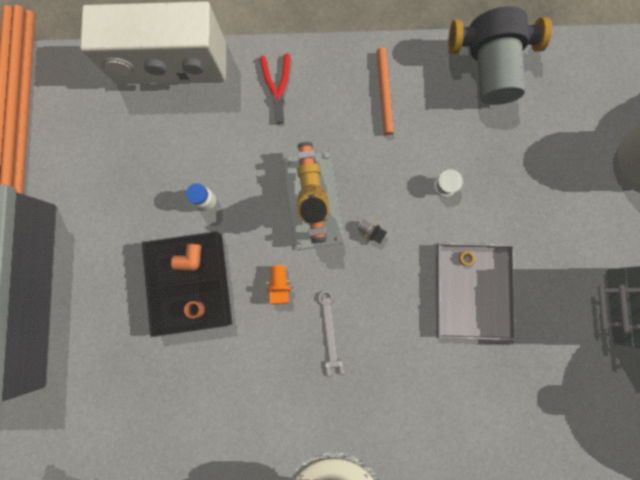

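View pics/side0.png

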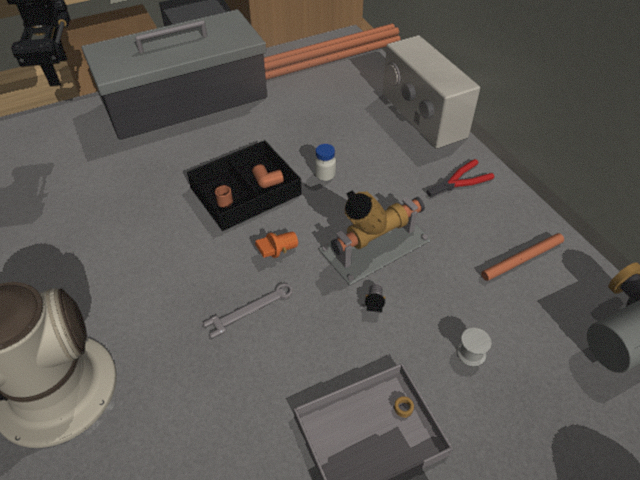

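Candidates: the cap in the strainer (top 313,208 / side 358,205), the small dark insert lying loose (374,231 / 375,300) and the orange one (280,285 / 277,243). The first is meant: it is black, larger than the loose dark one, and sits in the strainer. I'll confirm this in a crop.

Run:
```python
from h import *
t=np.load('top0.npz');s=np.load('side0.npz')
a=cv2.resize(t['frame'][150:270,250:400],(400,320),interpolation=cv2.INTER_CUBIC)
b=cv2.resize(s['frame'][170:330,300:500][:,:200],(400,320),interpolation=cv2.INTER_CUBIC)
cv2.imwrite('pics/crop.png',cv2.convertScaleAbs(np.hstack([a,b]),alpha=1.8))
for n,c,(u0,u1,v0,v1) in(('top',t,(293,335,190,226)),('side',s,(335,385,180,222))):
    w=pts(c); m=np.zeros((480,640),bool); m[v0:v1,u0:u1]=True
    m&=c['frame'].max(-1)<45; m&=w[...,2]>.12
    p=w[m]; print(n,len(p),p.mean(0).round(4),p.min(0).round(4),p.max(0).round(4))
    np.save(n+'_cap.npy',p)
    f=np.linalg.svd(p-p.mean(0),full_matrices=False); print(f[1].round(4),f[2].round(3))
    v,u=np.nonzero(m); print('px',u.min(),u.max(),v.min(),v.max())
```

```text
<stdin>:9: RuntimeWarning: Mean of empty slice.
  ret = um.true_divide(
Traceback (most recent call last):
ValueError: zero-size array to reduction operation minimum which has no identity
```

View pics/crop.png

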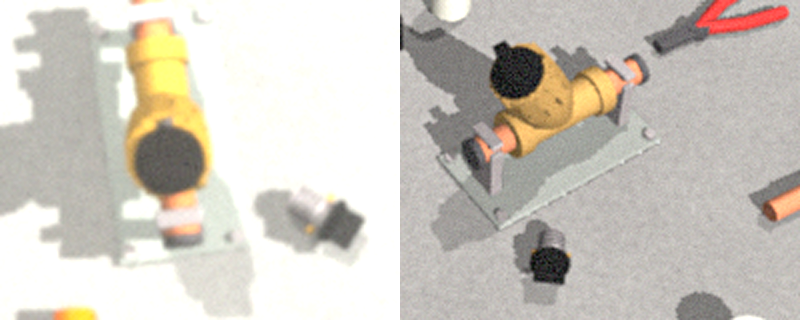

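The crop confirms it: the black cap with grip bar sits in the brass branch, and the loose dark one is visibly smaller. Next I'll see how the depth reads there.

Run:
```python
from h import *
t=np.load('top0.npz');s=np.load('side0.npz')
np.set_printoptions(linewidth=220)
wt=pts(t);ws=pts(s)
print(t['frame'][188:228:3,296:332:3].max(-1)); print((wt[188:228:3,296:332:3,2]*1000).round())
print(s['frame'][180:224:3,336:384:3].max(-1)); print((ws[180:224:3,336:384:3,2]*1000).round())
print((wt[400:410:3,200:210:3,2]*1000).round(1))
```

```text
[[158 157 109 116 130 130 122 162 159 137 140 158]
 [157 131 110 114 133 140 143 157 163 146 142 157]
 [133 111 114 144 144 122 133 167 150 169 160 159]
 [114 103 137 171 113  63  85 126 165 173 162 154]
 [107 130 137  79  57  53  56  55  71 142 169 153]
 [110 122  72  52  54  57  57  54  54  64 160 161]
 [110 105  52  54  51  55  50  56  51  56 122 164]
 [109 102  47  53  51  54  55  55  53  56  98 167]
 [109  99  49  54  54  53  53  54  53  49  91 149]
 [109 110  56  50  56  53  54  54  57  58 124 132]
 [108 107  94  54  51  52  53  52  54  71 138 130]
 [108 107 118  87  54  52  53  73 113 123 125 130]
 [109 119 134 149 124  97 137 190 208 154 127 130]
 [139 152 153 151 148 101 140 172 165 146 133 133]]
[[  3.   8. 106. 120. 128. 128. 115. 128. 117.   8.   6.   5.]
 [  5.   7. 123. 139. 143. 146. 150. 143. 139. 123.   6.   6.]
 [  6. 122. 140. 156. 149. 137. 148. 153. 149. 146. 114.   6.]
 [  8. 137. 152. 154. 122. 156. 158. 154. 153. 153. 136.   3.]
 [  6. 151. 154. 157. 158. 159. 160. 159. 157. 148. 150.   4.]
 [  6. 149. 156. 156. 155. 156. 154. 158. 155. 154. 144.   8.]
 [  6. 
[... 2142 characters left out ...]
155. 151. 152.  -3.  -2.]
 [ -8.  -0.  -5.   0. 143. 167. 166. 168. 158. 151. 153. 155. 150. 154. 141.  -3.]
 [ -2.  -2.   1. 132. 140. 139. 165. 166. 165. 145. 149. 153. 148. 148. 141. 127.]
 [ -4.  -3.  -5. 126. 138. 141. 161. 158. 158. 150. 150. 150. 146. 149. 139. 127.]
 [  1.  -2.  -4. 127. 136. 138. 138. 153. 149. 146. 148. 143. 145. 142. 135. 128.]
 [  1.  -4.  -2.  -0. 122. 134. 137. 139. 141. 143. 141. 142. 140. 137. 126. 118.]
 [ -1.  -1.  -2.  -2.  -4. 119. 132. 134. 134. 135. 138. 136. 133. 126. 118. 114.]
 [  0.  -1.  -2.  -3.  -4.  -2. 126. 131. 131. 129. 128. 127. 124. 121. 114. 107.]]
[[-1.5 -1.6 -1.  -1. ]
 [-2.1  0.2  1.8 -3.3]
 [ 0.8 -0.2 -0.9 -0.9]
 [-1.3  2.  -0.4  3. ]]
```

```bash
cat > fit.py <<'E'
from h import *
def run(c,name,dark,box,tbl):
    w=pts(c); f=c['frame'].astype(int); hsv=cv2.cvtColor(c['frame'],cv2.COLOR_BGR2HSV)
    u0,u1,v0,v1=box; R=np.zeros((480,640),bool); R[v0:v1,u0:u1]=True
    off=np.nanmedian(w[R&(np.abs(w[...,2])<.012)][:,2]); w[...,2]-=off
    # pipe axis: coloured (saturated) points below the cap
    pm=R&(hsv[...,1]>90)&(w[...,2]>.03)&(w[...,2]<.11)
    P=w[pm]; xy=P[:,:2].astype(np.float32); l=cv2.fitLine(xy,cv2.DIST_HUBER,0,.01,.01).ravel()
    d=l[:2]*np.sign(l[0]); 
    print(name,'table off',round(off*1e3,1),'pipe az',np.degrees(np.arctan2(d[1],d[0])).round(2),'pt',l[2:].round(4),len(P))
    return w,R,f.max(-1)<dark,d
if __name__=='__main__':
    for n,dk,box in(('top',85,(285,345,140,245)),('side',50,(325,425,175,260))):
        c=np.load(n+'0.npz'); w,R,D,d=run(c,n,dk,box,0)
        m=R&D&(w[...,2]>.12); p=w[m]
        for az in (d,):
            n3=np.array([-.5*az[0],-.5*az[1],.866])
            h=p@n3; print(np.histogram(h,20)[0],np.histogram(h,20)[1][[0,-1]].round(3))
            top=p[h>np.percentile(h,99)-.007]; cap=p[(h<np.percentile(h,99)-.02)&(h>np.percentile(h,99)-.032)]
            e1=np.array([az[0]*.866,az[1]*.866,.5]); e2=np.cross(n3,e1)
            # plane normal of bar top and cap
            for q,nm in((top,'bar'),(cap,'cap')):
                for _ in range(2):
                    s=np.linalg.svd(q-q.mean(0),full_matrices=False)[2][2]; s*=np.sign(s[2]); r=(q-q.mean(0))@s; q=q[np.abs(r)<.004]
                print(nm,len(q),'mean',q.mean(0).round(4),'normal',s.round(3),'tilt',np.degrees(np.arccos(s[2])).round(1),'az',np.degrees(np.arctan2(-s[1],-s[0])).round(1))
            q=np.c_[top@e1,top@e2]; r=cv2.minAreaRect((q*1000).astype(np.float32)); b=cv2.boxPoints(r)
            ctr=np.array(r[0])/1000; L=b[1]-b[0] if np.linalg.norm(b[1]-b[0])>np.linalg.norm(b[2]-b[1]) else b[2]-b[1]
            Pc=ctr[0]*e1+ctr[1]*e2+np.median(top@n3)*n3
            print('bar rect',np.round(r[1],1),'angle from x',np.degrees(np.arctan2(L[1],L[0])).round(1)%180,'pca',np.degrees(np.arctan2(*np.linalg.svd(q-q.mean(0))[2][0][::-1])).round(1)%180,'centre',Pc.round(4),'origin',(Pc-.034*n3).round(4))
            k=cap; q=(np.c_[np.r_[top,cap]@e1,np.r_[top,cap]@e2]*1000).astype(np.float32)
            (cc,rr)=cv2.minEnclosingCircle((np.c_[cap@e1,cap@e2]*1000).astype(np.float32))
            Pc=cc[0]/1000*e1+cc[1]/1000*e2+np.median(cap@n3)*n3; print('cap r',round(rr,1),'origin',(Pc-.008*n3).round(4))
E
python3 fit.py
```

```text
top table off 4.3 pipe az 7.69 pt [0.6763 0.0334] 717
[  1   0   0   0   0   1   0   0   1  10 195  95  10  13  13  11  12  16
  71  79] [-0.206 -0.142]
bar 155 mean [0.5825 0.0239 0.167 ] normal [-0.458 -0.084  0.885] tilt 27.8 az 10.4
cap 298 mean [0.5995 0.027  0.1473] normal [-0.494 -0.062  0.867] tilt 29.9 az 7.1
bar rect [38.3 14.9] angle from x 68.9 pca 69.8 centre [0.5817 0.0239 0.1667] origin [0.5985 0.0262 0.1372]
cap r 25.4 origin [0.5988 0.0266 0.1375]
side table off -1.1 pipe az 9.79 pt [0.6622 0.0195] 1290
[  2   0   0   0   1   2   6  12 143 156  22  13  11  14  10   8  15  38
  86  18] [-0.192 -0.137]
bar 141 mean [0.581  0.0205 0.1696] normal [-0.474 -0.088  0.876] tilt 28.8 az 10.5
cap 317 mean [0.5943 0.0199 0.1476] normal [-0.499 -0.062  0.865] tilt 30.2 az 7.1
bar rect [40.3 13.8] angle from x 65.9 pca 68.0 centre [0.5812 0.0221 0.1697] origin [0.5979 0.025  0.1402]
cap r 26.3 origin [0.5975 0.0238 0.1407]
```

```bash
cat >> h.py <<'E'
from scipy.spatial.transform import Rotation as Ro
AZ=np.radians(7.3); N=np.array([-.5*np.cos(AZ),-.5*np.sin(AZ),np.sqrt(.75)])
E1=np.array([np.cos(AZ)*np.sqrt(.75),np.sin(AZ)*np.sqrt(.75),.5]); E2=np.cross(N,E1)
O=np.array([.598,.025,.1412])
def goalR(th): # tool x along bar at th deg from strainer x
    a=np.radians(th); x=np.cos(a)*E1+np.sin(a)*E2; return np.c_[x,np.cross(-N,x),-N]
def delta(p,R):
    s=sense(); C=np.array(s['ee_rot']); print('q',np.round(s['joints'],1),'tcp',np.round(s['tcp_pos'],4),'F',np.round(s['wrist_force'],1),'w',round(s['gripper_width']*87,1),'gf',round(float(s['gripper_force']),1),'Mz',(s['moment']@N).round(3),'t',s['time_s'])
    print('shift mm',(C.T@(np.asarray(p)-s['tcp_pos'])*1e3).round(1),'turn',np.degrees(Ro.from_matrix(C.T@R).as_rotvec()).round(2))
E
python3 - <<'E'
from h import *
delta(O+.11*N,goalR(68.5-180))
E
```

```text
q [ 88.   22.1   0.4  -0.  -68.4 -14.8] tcp [0.1803 0.5979 0.2403] F [ 0.1 -0.1  0.1] w 87.0 gf 0.0 Mz -0.0 t 0.1
shift mm [515.2 450.3   4.7] turn [30.69 12.41 85.26]
```

Request:
{"method": "play_rows", "body": {
  "steps": [
    {"dx":34.3,"dy":30,"dz":0.3,"claw":87},
    {"dx":34.3,"dy":30,"dz":0.3,"claw":87},
    {"dx":34.3,"dy":30,"dz":0.3,"claw":87},
    {"dx":34.3,"dy":30,"dz":0.3,"claw":87},
    {"dx":34.3,"dy":30,"dz":0.3,"claw":87},
    {"dx":34.3,"dy":30,"dz":0.3,"claw":87},
    {"dx":34.3,"dy":30,"dz":0.3,"claw":87},
    {"dx":34.3,"dy":30,"dz":0.3,"claw":87},
    {"dx":34.3,"dy":30,"dz":0.3,"claw":87},
    {"dx":34.3,"dy":30,"dz":0.3,"claw":87},
    {"dx":34.3,"dy":30,"dz":0.3,"claw":87},
    {"dx":34.3,"dy":30,"dz":0.3,"claw":87},
    {"dx":34.3,"dy":30,"dz":0.3,"claw":87},
    {"dx":34.3,"dy":30,"dz":0.3,"claw":87},
    {"dx":34.3,"dy":30,"dz":0.3,"claw":87}
  ]
}}

```text
invalid input at $.steps[0]: expected keys ax, ay, az, dx, dy, dz, claw
```

Request:
{"method": "play_rows", "body": {
  "steps": [
    {"ax":2.5,"ay":1,"az":7,"claw":87},
    {"ax":2.5,"ay":1,"az":7,"claw":87},
    {"ax":2.5,"ay":1,"az":7,"claw":87},
    {"ax":2.5,"ay":1,"az":7,"claw":87},
    {"ax":2.5,"ay":1,"az":7,"claw":87},
    {"ax":2.5,"ay":1,"az":7,"claw":87},
    {"ax":2.5,"ay":1,"az":7,"claw":87},
    {"ax":2.5,"ay":1,"az":7,"claw":87},
    {"ax":2.5,"ay":1,"az":7,"claw":87},
    {"ax":2.5,"ay":1,"az":7,"claw":87},
    {"ax":2.5,"ay":1,"az":7,"claw":87},
    {"ax":2.5,"ay":1,"az":7,"claw":87},
    {"claw":87}
  ]
}}

```text
invalid input at $.steps[0]: expected keys ax, ay, az, dx, dy, dz, claw
```

Run:
```python
from h import *
delta(O+.11*N,goalR(68.5-180))
```

```text
q [ 88.   22.1   0.4  -0.  -68.4 -14.8] tcp [0.1803 0.5979 0.2403] F [ 0.1 -0.1  0.1] w 87.0 gf 0.0 Mz -0.0 t 0.1
shift mm [515.2 450.3   4.7] turn [30.69 12.41 85.26]
```

All keys are needed.

Request:
{"method": "play_rows", "body": {
  "steps": [
    {"ax":0,"ay":0,"az":0,"dx":34.3,"dy":30,"dz":0.3,"claw":87},
    {"ax":0,"ay":0,"az":0,"dx":34.3,"dy":30,"dz":0.3,"claw":87},
    {"ax":0,"ay":0,"az":0,"dx":34.3,"dy":30,"dz":0.3,"claw":87},
    {"ax":0,"ay":0,"az":0,"dx":34.3,"dy":30,"dz":0.3,"claw":87},
    {"ax":0,"ay":0,"az":0,"dx":34.3,"dy":30,"dz":0.3,"claw":87},
    {"ax":0,"ay":0,"az":0,"dx":34.3,"dy":30,"dz":0.3,"claw":87},
    {"ax":0,"ay":0,"az":0,"dx":34.3,"dy":30,"dz":0.3,"claw":87},
    {"ax":0,"ay":0,"az":0,"dx":34.3,"dy":30,"dz":0.3,"claw":87},
    {"ax":0,"ay":0,"az":0,"dx":34.3,"dy":30,"dz":0.3,"claw":87},
    {"ax":0,"ay":0,"az":0,"dx":34.3,"dy":30,"dz":0.3,"claw":87},
    {"ax":0,"ay":0,"az":0,"dx":34.3,"dy":30,"dz":0.3,"claw":87},
    {"ax":0,"ay":0,"az":0,"dx":34.3,"dy":30,"dz":0.3,"claw":87},
    {"ax":0,"ay":0,"az":0,"dx":34.3,"dy":30,"dz":0.3,"claw":87},
    {"ax":0,"ay":0,"az":0,"dx":34.3,"dy":30,"dz":0.3,"claw":87},
    {"ax":0,"ay":0,"az":0,"dx":34.3,"dy":30,"dz":0.3,"claw":87}
  ]
}}

```text
time_s: 1.6
tcp_pos: [0.5435, 0.0172, 0.2364]
ee_rot: [[0.957, -0.289, -0.001], [-0.289, -0.957, 0.0], [-0.001, 0.0, -1.0]]
wrist_force: [-0.0, 1.6, 0.5]
gripper_width: 1.0
gripper_force: 0.0
```

Request:
{"method": "play_rows", "body": {
  "steps": [
    {"ax":2.5,"ay":1,"az":7,"dx":0,"dy":0,"dz":0,"claw":87},
    {"ax":2.5,"ay":1,"az":7,"dx":0,"dy":0,"dz":0,"claw":87},
    {"ax":2.5,"ay":1,"az":7,"dx":0,"dy":0,"dz":0,"claw":87},
    {"ax":2.5,"ay":1,"az":7,"dx":0,"dy":0,"dz":0,"claw":87},
    {"ax":2.5,"ay":1,"az":7,"dx":0,"dy":0,"dz":0,"claw":87},
    {"ax":2.5,"ay":1,"az":7,"dx":0,"dy":0,"dz":0,"claw":87},
    {"ax":2.5,"ay":1,"az":7,"dx":0,"dy":0,"dz":0,"claw":87},
    {"ax":2.5,"ay":1,"az":7,"dx":0,"dy":0,"dz":0,"claw":87},
    {"ax":2.5,"ay":1,"az":7,"dx":0,"dy":0,"dz":0,"claw":87},
    {"ax":2.5,"ay":1,"az":7,"dx":0,"dy":0,"dz":0,"claw":87},
    {"ax":2.5,"ay":1,"az":7,"dx":0,"dy":0,"dz":0,"claw":87},
    {"ax":2.5,"ay":1,"az":7,"dx":0,"dy":0,"dz":0,"claw":87},
    {"ax":0,"ay":0,"az":0,"dx":0,"dy":0,"dz":0,"claw":87}
  ]
}}

```text
time_s: 2.9
tcp_pos: [0.5411, 0.0175, 0.2351]
ee_rot: [[-0.148, -0.868, 0.474], [-0.976, 0.207, 0.074], [-0.162, -0.451, -0.878]]
wrist_force: [-0.1, -0.7, 0.0]
gripper_width: 0.998
gripper_force: 0.0
```

Run:
```python
from h import *
delta(O+.11*N,goalR(68.5-180))
```

```text
q [ 21.7   2.3 -37.7  16.  -22.7 -45.9] tcp [0.5411 0.0175 0.2351] F [-0.1 -0.7  0. ] w 86.8 gf 0.0 Mz -0.077 t 2.9
shift mm [-1.1 -2.5 -0.1] turn [1.54 0.27 3.11]
```

Request:
{"method": "play_rows", "body": {
  "steps": [
    {"ax":1.5,"ay":0.3,"az":3.1,"dx":-1.1,"dy":-2.5,"dz":0,"claw":87},
    {"ax":0,"ay":0,"az":0,"dx":0,"dy":0,"dz":15,"claw":60},
    {"ax":0,"ay":0,"az":0,"dx":0,"dy":0,"dz":15,"claw":60},
    {"ax":0,"ay":0,"az":0,"dx":0,"dy":0,"dz":15,"claw":60},
    {"ax":0,"ay":0,"az":0,"dx":0,"dy":0,"dz":10,"claw":60},
    {"ax":0,"ay":0,"az":0,"dx":0,"dy":0,"dz":0,"claw":60},
    {"ax":0,"ay":0,"az":0,"dx":0,"dy":0,"dz":0,"claw":60},
    {"ax":0,"ay":0,"az":0,"dx":0,"dy":0,"dz":0,"claw":60}
  ]
}}

```text
time_s: 3.7
tcp_pos: [0.5738, 0.0221, 0.192]
ee_rot: [[-0.196, -0.844, 0.499], [-0.963, 0.263, 0.065], [-0.186, -0.468, -0.864]]
wrist_force: [-0.2, -0.7, -0.1]
gripper_width: 0.693
gripper_force: 0.0
```

Run:
```python
from h import *
delta(O+.029*N,goalR(68.5-180))
c=grab('side','s1'); t=grab('top','t1')
a=cv2.resize(c['frame'][120:260,270:445],(400,320),interpolation=cv2.INTER_CUBIC)
b=cv2.resize(t['frame'][150:290,230:405],(400,320),interpolation=cv2.INTER_CUBIC)
cv2.imwrite('pics/s1c.png',cv2.convertScaleAbs(np.hstack([a,b]),alpha=2))
```

```text
q [ 18.1   8.2 -44.5  35.4  -9.2 -66. ] tcp [0.5738 0.0221 0.192 ] F [-0.2 -0.7 -0.1] w 60.3 gf 0.0 Mz -0.048 t 3.7
shift mm [ 1.8  4.  27.2] turn [-0.2   0.14 -0.07]
```

View pics/s1c.png

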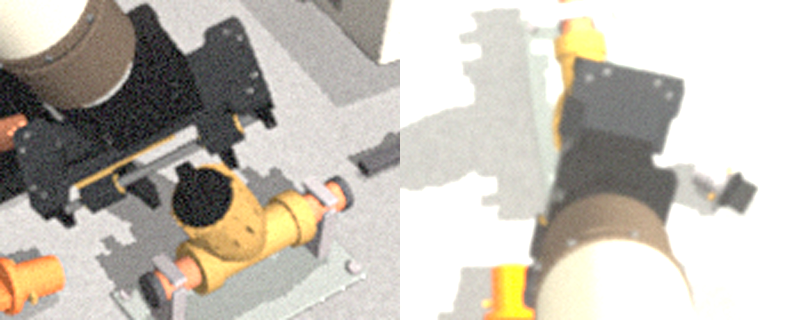

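The wrist is at the joint-5 limit (q5 = -9.2) because the forearm nearly lines up with the tool. Tilting the tool 20° within the bar's plane keeps the pads flat and avoids that region for the whole turn, so I'll back off and tilt.

Request:
{"method": "play_rows", "body": {
  "steps": [
    {"ax":0,"ay":0,"az":0,"dx":0,"dy":0,"dz":-15,"claw":60},
    {"ax":0,"ay":0,"az":0,"dx":0,"dy":0,"dz":-15,"claw":60},
    {"ax":0,"ay":0,"az":0,"dx":0,"dy":0,"dz":-15,"claw":60},
    {"ax":0,"ay":0,"az":0,"dx":0,"dy":0,"dz":-15,"claw":60},
    {"ax":0,"ay":0,"az":0,"dx":0,"dy":0,"dz":-10,"claw":60},
    {"ax":0,"ay":0,"az":0,"dx":0,"dy":0,"dz":0,"claw":60},
    {"ax":0,"ay":-4,"az":0,"dx":0,"dy":0,"dz":0,"claw":60},
    {"ax":0,"ay":-4,"az":0,"dx":0,"dy":0,"dz":0,"claw":60},
    {"ax":0,"ay":-4,"az":0,"dx":0,"dy":0,"dz":0,"claw":60},
    {"ax":0,"ay":-4,"az":0,"dx":0,"dy":0,"dz":0,"claw":60},
    {"ax":0,"ay":-4,"az":0,"dx":0,"dy":0,"dz":0,"claw":60},
    {"ax":0,"ay":0,"az":0,"dx":0,"dy":0,"dz":0,"claw":60}
  ]
}}

```text
time_s: 5.0
tcp_pos: [0.539, 0.0144, 0.2506]
ee_rot: [[-0.03, -0.844, 0.535], [-0.888, 0.269, 0.374], [-0.46, -0.464, -0.757]]
wrist_force: [-0.4, -0.1, 1.4]
gripper_width: 0.689
gripper_force: 0.0
```

```bash
cat >> h.py <<'E'
def tiltR(th,d=20): return goalR(th)@Ro.from_rotvec([0,-d,0],degrees=True).as_matrix()
E
python3 - <<'E'
from h import *
delta(O+.095*N,tiltR(68.5-180)); delta(O+.031*N,tiltR(68.5-180))
E
```

```text
q [  5.7   2.7 -21.5 -34.9 -33.9   8.3] tcp [0.539  0.0144 0.2506] F [-0.4 -0.1  1.4] w 59.9 gf 0.0 Mz 0.294 t 5.0
shift mm [ 8.1  3.8 28.6] turn [-0.16 -0.92 -0.44]
q [  5.7   2.7 -21.5 -34.9 -33.9   8.3] tcp [0.539  0.0144 0.2506] F [-0.4 -0.1  1.4] w 59.9 gf 0.0 Mz 0.294 t 5.0
shift mm [29.   3.8 89.1] turn [-0.16 -0.92 -0.44]
```

Request:
{"method": "play_rows", "body": {
  "steps": [
    {"ax":-0.1,"ay":-0.5,"az":-0.2,"dx":4,"dy":1.9,"dz":14,"claw":60},
    {"ax":-0.1,"ay":-0.4,"az":-0.2,"dx":4,"dy":1.9,"dz":14,"claw":60},
    {"ax":0,"ay":0,"az":0,"dx":4,"dy":0,"dz":11.5,"claw":60},
    {"ax":0,"ay":0,"az":0,"dx":4,"dy":0,"dz":11.5,"claw":60},
    {"ax":0,"ay":0,"az":0,"dx":4,"dy":0,"dz":11.5,"claw":60},
    {"ax":0,"ay":0,"az":0,"dx":0,"dy":0,"dz":0,"claw":60},
    {"ax":0,"ay":0,"az":0,"dx":0,"dy":0,"dz":0,"claw":60}
  ]
}}

```text
time_s: 5.7
tcp_pos: [0.5674, 0.0238, 0.1923]
ee_rot: [[-0.011, -0.848, 0.53], [-0.885, 0.255, 0.39], [-0.466, -0.464, -0.753]]
wrist_force: [-0.0, 0.3, -0.0]
gripper_width: 0.69
gripper_force: 0.0
```

Run:
```python
from h import *
delta(O+.031*N,tiltR(68.5-180))
```

```text
q [  3.8  10.1 -20.1 -43.6 -30.9  19.8] tcp [0.5674 0.0238 0.1923] F [-0.   0.3 -0. ] w 60.0 gf 0.0 Mz 0.294 t 5.7
shift mm [11.8 -1.9 26. ] turn [ 0.25 -0.02  0.28]
```

Request:
{"method": "play_rows", "body": {
  "steps": [
    {"ax":0.2,"ay":0,"az":0.2,"dx":3.0,"dy":-1.9,"dz":6.5,"claw":60},
    {"ax":0,"ay":0,"az":0,"dx":3.0,"dy":0,"dz":6.5,"claw":60},
    {"ax":0,"ay":0,"az":0,"dx":3.0,"dy":0,"dz":6.5,"claw":60},
    {"ax":0,"ay":0,"az":0,"dx":2.8,"dy":0,"dz":6.5,"claw":60},
    {"ax":0,"ay":0,"az":0,"dx":0,"dy":0,"dz":0,"claw":30},
    {"ax":0,"ay":0,"az":0,"dx":0,"dy":0,"dz":0,"claw":30},
    {"ax":0,"ay":0,"az":0,"dx":0,"dy":0,"dz":0,"claw":30},
    {"ax":0,"ay":0,"az":0,"dx":0,"dy":0,"dz":0,"claw":30}
  ]
}}

```text
time_s: 6.5
tcp_pos: [0.583, 0.023, 0.169]
ee_rot: [[-0.013, -0.845, 0.534], [-0.883, 0.26, 0.39], [-0.468, -0.467, -0.75]]
wrist_force: [0.0, -0.7, 0.8]
gripper_width: 0.412
gripper_force: 0.0
```

Run:
```python
from h import *
delta(O+.031*N,tiltR(68.5-180))
c=grab('side','s2'); t=grab('top','t2')
a=cv2.resize(c['frame'][120:260,270:445],(400,320),interpolation=cv2.INTER_CUBIC)
b=cv2.resize(t['frame'][150:290,230:405],(400,320),interpolation=cv2.INTER_CUBIC)
cv2.imwrite('pics/s2c.png',cv2.convertScaleAbs(np.hstack([a,b]),alpha=3))
```

```text
q [  2.6  13.5 -18.9 -47.2 -29.8  24.4] tcp [0.583 0.023 0.169] F [ 0.  -0.7  0.8] w 35.8 gf 0.0 Mz 0.304 t 6.5
shift mm [0.4 0.8 0.6] turn [-0.06  0.05  0.08]
```

View pics/s2c.png

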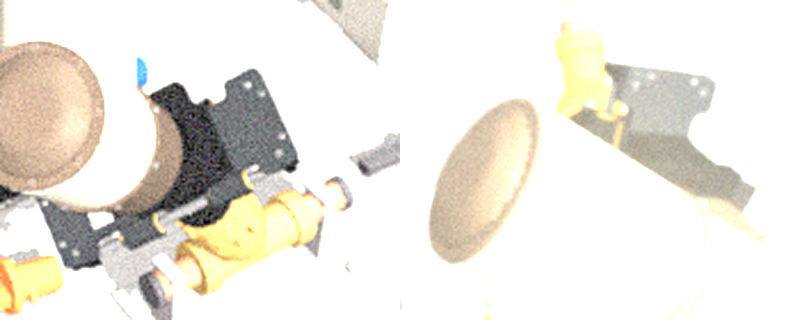

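The side crop shows the fingers straddling the cap's bar above the brass branch, at about (230,190). Now I close.

Request:
{"method": "play_rows", "body": {
  "steps": [
    {"ax":0,"ay":0,"az":0,"dx":0,"dy":0,"dz":0,"claw":5},
    {"ax":0,"ay":0,"az":0,"dx":0,"dy":0,"dz":0,"claw":5},
    {"ax":0,"ay":0,"az":0,"dx":0,"dy":0,"dz":0,"claw":5},
    {"ax":0,"ay":0,"az":0,"dx":0,"dy":0,"dz":0,"claw":5},
    {"ax":0,"ay":0,"az":0,"dx":0,"dy":0,"dz":0,"claw":5},
    {"ax":0,"ay":0,"az":0,"dx":0,"dy":0,"dz":0,"claw":5}
  ]
}}

```text
time_s: 7.2
tcp_pos: [0.5824, 0.0232, 0.1685]
ee_rot: [[-0.014, -0.846, 0.533], [-0.883, 0.26, 0.39], [-0.469, -0.465, -0.751]]
wrist_force: [-2.6, 0.2, 1.6]
gripper_width: 0.157
gripper_force: 30.0
```

```bash
cat > ck.py <<'E'
from h import *
import sys
th=float(sys.argv[1]); delta(O+.031*N,tiltR(th)); s=sense(); C=np.array(s['ee_rot']); print('bar th',np.degrees(np.arctan2(-(C[:,1]@E1),C[:,1]@E2)).round(1),'rot axis in tool',(C.T@N).round(3),'moment',np.round(s['moment'],2))
E
python3 ck.py -111.5
```

```text
q [  2.6  13.5 -19.  -47.2 -29.9  24.4] tcp [0.5824 0.0232 0.1685] F [-2.6  0.2  1.6] w 13.7 gf 30.0 Mz 0.49 t 7.2
shift mm [0.4 0.  0.4] turn [0.03 0.06 0.06]
bar th 68.6 rot axis in tool [-0.343  0.    -0.939] moment [-0.42  1.5   0.44]
```

Request:
{"method": "play_rows", "body": {
  "steps": [
    {"ax":-1.71,"ay":0,"az":-4.7,"dx":0,"dy":0,"dz":0,"claw":5},
    {"ax":-1.71,"ay":0,"az":-4.7,"dx":0,"dy":0,"dz":0,"claw":5},
    {"ax":-1.71,"ay":0,"az":-4.7,"dx":0,"dy":0,"dz":0,"claw":5},
    {"ax":-1.71,"ay":0,"az":-4.7,"dx":0,"dy":0,"dz":0,"claw":5},
    {"ax":-1.71,"ay":0,"az":-4.7,"dx":0,"dy":0,"dz":0,"claw":5},
    {"ax":-1.71,"ay":0,"az":-4.7,"dx":0,"dy":0,"dz":0,"claw":5},
    {"ax":0,"ay":0,"az":0,"dx":0,"dy":0,"dz":0,"claw":5}
  ]
}}

```text
time_s: 7.9
tcp_pos: [0.5829, 0.0231, 0.1688]
ee_rot: [[0.409, -0.83, 0.379], [-0.884, -0.258, 0.39], [-0.226, -0.495, -0.839]]
wrist_force: [-2.5, 0.3, 2.0]
gripper_width: 0.158
gripper_force: 30.0
```

```bash
python3 ck.py -81.5
```

```text
q [  5.1  15.3 -15.6 -34.9 -38.3  40. ] tcp [0.5829 0.0231 0.1688] F [-2.5  0.3  2. ] w 13.7 gf 30.0 Mz 0.504 t 7.9
shift mm [0.1 0.6 0.5] turn [0.01 0.02 0.15]
bar th 98.6 rot axis in tool [-0.342 -0.001 -0.94 ] moment [-0.66  1.27  0.3 ]
```

Request:
{"method": "play_rows", "body": {
  "steps": [
    {"ax":-1.71,"ay":0,"az":-4.7,"dx":0,"dy":0,"dz":0,"claw":5},
    {"ax":-1.71,"ay":0,"az":-4.7,"dx":0,"dy":0,"dz":0,"claw":5},
    {"ax":-1.71,"ay":0,"az":-4.7,"dx":0,"dy":0,"dz":0,"claw":5},
    {"ax":-1.71,"ay":0,"az":-4.7,"dx":0,"dy":0,"dz":0,"claw":5},
    {"ax":-1.71,"ay":0,"az":-4.7,"dx":0,"dy":0,"dz":0,"claw":5},
    {"ax":-1.71,"ay":0,"az":-4.7,"dx":0,"dy":0,"dz":0,"claw":5},
    {"ax":-1.71,"ay":0,"az":-4.7,"dx":0,"dy":0,"dz":0,"claw":5},
    {"ax":-1.71,"ay":0,"az":-4.7,"dx":0,"dy":0,"dz":0,"claw":5},
    {"ax":-1.71,"ay":0,"az":-4.7,"dx":0,"dy":0,"dz":0,"claw":5},
    {"ax":0,"ay":0,"az":0,"dx":0,"dy":0,"dz":0,"claw":5}
  ]
}}

```text
time_s: 8.9
tcp_pos: [0.5833, 0.0239, 0.1691]
ee_rot: [[0.89, -0.407, 0.206], [-0.449, -0.863, 0.232], [0.083, -0.299, -0.951]]
wrist_force: [-2.2, 1.3, 2.8]
gripper_width: 0.158
gripper_force: 30.0
```

```bash
python3 ck.py -36.5
```

```text
q [ 12.4  17.1 -14.7 -15.1 -44.4  61.2] tcp [0.5833 0.0239 0.1691] F [-2.2  1.3  2.8] w 13.7 gf 30.0 Mz 0.075 t 8.9
shift mm [-0.3  1.3  0.6] turn [-0.11 -0.08  0.08]
bar th 143.5 rot axis in tool [-0.341 -0.002 -0.94 ] moment [0.14 0.82 0.23]
```

Request:
{"method": "play_rows", "body": {
  "steps": [
    {"ax":-1.37,"ay":0,"az":-3.76,"dx":0,"dy":0,"dz":0,"claw":5},
    {"ax":-1.37,"ay":0,"az":-3.76,"dx":0,"dy":0,"dz":0,"claw":5},
    {"ax":-1.37,"ay":0,"az":-3.76,"dx":0,"dy":0,"dz":0,"claw":5},
    {"ax":-1.37,"ay":0,"az":-3.76,"dx":0,"dy":0,"dz":0,"claw":5},
    {"ax":-1.37,"ay":0,"az":-3.76,"dx":0,"dy":0,"dz":0,"claw":5},
    {"ax":-1.37,"ay":0,"az":-3.76,"dx":0,"dy":0,"dz":0,"claw":5},
    {"ax":0,"ay":0,"az":0,"dx":0,"dy":0,"dz":0,"claw":5}
  ]
}}

```text
time_s: 9.6
tcp_pos: [0.5834, 0.0247, 0.1693]
ee_rot: [[0.983, -0.062, 0.173], [-0.08, -0.992, 0.099], [0.166, -0.112, -0.98]]
wrist_force: [-2.9, 5.8, 3.9]
gripper_width: 0.158
gripper_force: 30.0
```

```bash
python3 ck.py -12.5
```

```text
q [ 17.   17.3 -17.4  -3.7 -44.1  71.3] tcp [0.5834 0.0247 0.1693] F [-2.9  5.8  3.9] w 13.7 gf 30.0 Mz -0.67 t 9.6
shift mm [-0.8  1.9  0.9] turn [-0.19 -0.2  -0.03]
bar th 167.4 rot axis in tool [-0.339 -0.003 -0.941] moment [1.75 1.01 0.3 ]
```

Request:
{"method": "play_rows", "body": {
  "steps": [
    {"ax":-0.68,"ay":0,"az":-1.88,"dx":0,"dy":0,"dz":0,"claw":5},
    {"ax":-0.68,"ay":0,"az":-1.88,"dx":0,"dy":0,"dz":0,"claw":5},
    {"ax":-0.68,"ay":0,"az":-1.88,"dx":0,"dy":0,"dz":0,"claw":5},
    {"ax":-0.68,"ay":0,"az":-1.88,"dx":0,"dy":0,"dz":0,"claw":5},
    {"ax":0,"ay":0,"az":0,"dx":0,"dy":0,"dz":0,"claw":5}
  ]
}}

```text
time_s: 10.1
tcp_pos: [0.5833, 0.0247, 0.1693]
ee_rot: [[0.983, 0.058, 0.174], [0.049, -0.997, 0.053], [0.176, -0.043, -0.983]]
wrist_force: [-4.7, 5.7, 5.0]
gripper_width: 0.163
gripper_force: 30.0
```

```bash
python3 ck.py -4.5
```

```text
q [ 18.5  17.3 -18.9   0.4 -43.4  74.4] tcp [0.5833 0.0247 0.1693] F [-4.7  5.7  5. ] w 14.2 gf 30.0 Mz -0.879 t 10.1
shift mm [-1.   1.7  1. ] turn [-0.22 -0.24 -0.11]
bar th 175.3 rot axis in tool [-0.338 -0.003 -0.941] moment [2.13 1.26 0.3 ]
```

Request:
{"method": "play_rows", "body": {
  "steps": [
    {"ax":-0.68,"ay":0,"az":-1.88,"dx":0,"dy":0,"dz":0,"claw":5},
    {"ax":-0.68,"ay":0,"az":-1.88,"dx":0,"dy":0,"dz":0,"claw":5},
    {"ax":-0.34,"ay":0,"az":-0.94,"dx":0,"dy":0,"dz":0,"claw":5},
    {"ax":0,"ay":0,"az":0,"dx":0,"dy":0,"dz":0,"claw":5}
  ]
}}

```text
time_s: 10.5
tcp_pos: [0.5833, 0.0247, 0.1693]
ee_rot: [[0.975, 0.133, 0.177], [0.13, -0.991, 0.024], [0.178, -0.0, -0.984]]
wrist_force: [-4.4, 6.7, 3.8]
gripper_width: 0.158
gripper_force: 30.1
```

```bash
python3 ck.py 0
```

```text
q [ 19.4  17.2 -19.9   3.1 -42.9  76.2] tcp [0.5833 0.0247 0.1693] F [-4.4  6.7  3.8] w 13.8 gf 30.1 Mz -1.055 t 10.5
shift mm [-1.1  1.5  1.1] turn [-0.06 -0.27  0.31]
bar th -179.7 rot axis in tool [-0.338 -0.003 -0.941] moment [2.26 1.37 0.18]
```

Request:
{"method": "play_rows", "body": {
  "steps": [
    {"ax":-0.34,"ay":0,"az":-0.94,"dx":0,"dy":0,"dz":0,"claw":5},
    {"ax":-0.34,"ay":0,"az":-0.94,"dx":0,"dy":0,"dz":0,"claw":5},
    {"ax":0,"ay":0,"az":0,"dx":0,"dy":0,"dz":0,"claw":5}
  ]
}}

```text
time_s: 10.8
tcp_pos: [0.5833, 0.0247, 0.1693]
ee_rot: [[0.971, 0.161, 0.179], [0.162, -0.987, 0.012], [0.178, 0.017, -0.984]]
wrist_force: [-4.8, 7.4, 5.0]
gripper_width: 0.155
gripper_force: 30.3
```

```bash
python3 ck.py 2
```

```text
q [ 19.7  17.1 -20.4   4.1 -42.6  76.9] tcp [0.5833 0.0247 0.1693] F [-4.8  7.4  5. ] w 13.5 gf 30.3 Mz -1.345 t 10.8
shift mm [-1.2  1.6  1.1] turn [-0.08 -0.29  0.23]
bar th -177.8 rot axis in tool [-0.337 -0.003 -0.941] moment [ 2.42  1.46 -0.06]
```

Request:
{"method": "play_rows", "body": {
  "steps": [
    {"ax":-0.34,"ay":0,"az":-0.94,"dx":0,"dy":0,"dz":0,"claw":5},
    {"ax":-0.34,"ay":0,"az":-0.94,"dx":0,"dy":0,"dz":0,"claw":5},
    {"ax":0,"ay":0,"az":0,"dx":0,"dy":0,"dz":0,"claw":5}
  ]
}}

```text
time_s: 11.1
tcp_pos: [0.5835, 0.0249, 0.1694]
ee_rot: [[0.965, 0.19, 0.181], [0.193, -0.981, 0.001], [0.178, 0.034, -0.983]]
wrist_force: [-4.7, 7.4, 4.3]
gripper_width: 0.162
gripper_force: 30.7
```

```bash
python3 ck.py 4
```

```text
q [ 20.1  17.1 -20.9   5.2 -42.3  77.5] tcp [0.5835 0.0249 0.1694] F [-4.7  7.4  4.3] w 14.1 gf 30.7 Mz -1.554 t 11.1
shift mm [-1.5  1.6  1.1] turn [-0.1  -0.33  0.2 ]
bar th -175.8 rot axis in tool [-0.337 -0.003 -0.942] moment [ 2.68  1.43 -0.15]
```

Request:
{"method": "play_rows", "body": {
  "steps": [
    {"ax":0,"ay":0,"az":0,"dx":-0.68,"dy":0,"dz":-1.88,"claw":5},
    {"ax":0,"ay":0,"az":0,"dx":-0.68,"dy":0,"dz":-1.88,"claw":5},
    {"ax":0,"ay":0,"az":0,"dx":-0.68,"dy":0,"dz":-1.88,"claw":5},
    {"ax":0,"ay":0,"az":0,"dx":-0.68,"dy":0,"dz":-1.88,"claw":5},
    {"ax":0,"ay":0,"az":0,"dx":0,"dy":0,"dz":0,"claw":5}
  ]
}}

```text
time_s: 11.6
tcp_pos: [0.5801, 0.0238, 0.1747]
ee_rot: [[0.965, 0.192, 0.181], [0.196, -0.981, -0.0], [0.177, 0.035, -0.984]]
wrist_force: [1.7, 4.9, -4.3]
gripper_width: 0.164
gripper_force: 29.9
```

```bash
python3 ck.py 4
```

```text
q [ 20.1  16.5 -20.9   5.2 -42.9  77.7] tcp [0.5801 0.0238 0.1747] F [ 1.7  4.9 -4.3] w 14.3 gf 29.9 Mz -0.605 t 11.6
shift mm [1.1 1.  7. ] turn [-0.03 -0.28  0.33]
bar th -175.7 rot axis in tool [-0.337 -0.002 -0.941] moment [1.79 0.02 0.33]
```

Request:
{"method": "play_rows", "body": {
  "steps": [
    {"ax":0,"ay":0,"az":0,"dx":-0.68,"dy":0,"dz":-1.88,"claw":5},
    {"ax":0,"ay":0,"az":0,"dx":-0.68,"dy":0,"dz":-1.88,"claw":5},
    {"ax":0,"ay":0,"az":0,"dx":-0.68,"dy":0,"dz":-1.88,"claw":5},
    {"ax":0,"ay":0,"az":0,"dx":0,"dy":0,"dz":0,"claw":5}
  ]
}}

```text
time_s: 12.0
tcp_pos: [0.5769, 0.0232, 0.1806]
ee_rot: [[0.964, 0.193, 0.181], [0.196, -0.981, -0.0], [0.177, 0.036, -0.984]]
wrist_force: [1.7, 6.4, -3.1]
gripper_width: 0.155
gripper_force: 29.9
```

```bash
python3 ck.py 4
python3 - <<'E'
from h import *
c=grab('side','s3')
cv2.imwrite('pics/s3c.png',cv2.convertScaleAbs(cv2.resize(c['frame'][150:260,300:430],(650,550),interpolation=cv2.INTER_CUBIC),alpha=2.5))
E
```

```text
q [ 20.2  15.8 -20.9   5.2 -43.6  77.7] tcp [0.5769 0.0232 0.1806] F [ 1.7  6.4 -3.1] w 13.4 gf 29.9 Mz -0.571 t 12.0
shift mm [ 3.3  0.9 13.4] turn [-0.01 -0.28  0.38]
bar th -175.6 rot axis in tool [-0.337 -0.002 -0.941] moment [1.77 0.19 0.37]
```

View pics/s3c.png

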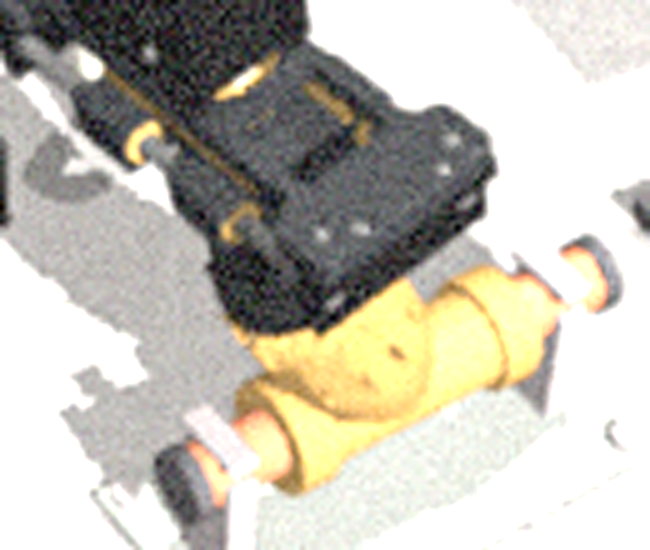

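Request:
{"method": "play_rows", "body": {
  "steps": [
    {"ax":0,"ay":0,"az":0,"dx":-1.35,"dy":-0.5,"dz":-3.77,"claw":5},
    {"ax":0,"ay":0,"az":0,"dx":-1.35,"dy":-0.5,"dz":-3.77,"claw":5},
    {"ax":0,"ay":0,"az":0,"dx":-1.35,"dy":-0.2,"dz":-3.77,"claw":5},
    {"ax":0,"ay":0,"az":0,"dx":0,"dy":0,"dz":0,"claw":5}
  ]
}}

```text
time_s: 12.45
tcp_pos: [0.5701, 0.0225, 0.1921]
ee_rot: [[0.964, 0.195, 0.18], [0.199, -0.98, -0.003], [0.175, 0.039, -0.984]]
wrist_force: [0.6, 2.4, 0.1]
gripper_width: 0.157
gripper_force: 29.9
```

```bash
python3 ck.py 4
```

```text
q [ 20.4  14.5 -20.9   5.3 -45.1  77.6] tcp [0.5701 0.0225 0.1921] F [0.6 2.4 0.1] w 13.7 gf 29.9 Mz -0.26 t 12.45
shift mm [ 8.  1. 26.] turn [ 0.14 -0.18  0.52]
bar th -175.5 rot axis in tool [-0.339 -0.001 -0.941] moment [ 0.87 -0.01  0.2 ]
```

Request:
{"method": "play_rows", "body": {
  "steps": [
    {"ax":0,"ay":0,"az":0,"dx":-2.03,"dy":-0.2,"dz":-5.65,"claw":5},
    {"ax":0,"ay":0,"az":0,"dx":-2.03,"dy":-0.2,"dz":-5.65,"claw":5},
    {"ax":0,"ay":0,"az":0,"dx":-2.03,"dy":0,"dz":-5.65,"claw":5},
    {"ax":0,"ay":0,"az":0,"dx":-2.03,"dy":0,"dz":-5.65,"claw":5},
    {"ax":0,"ay":0,"az":0,"dx":-2.03,"dy":0,"dz":-5.65,"claw":5},
    {"ax":0,"ay":0,"az":0,"dx":-2.03,"dy":0,"dz":-5.65,"claw":5},
    {"ax":0,"ay":0,"az":0,"dx":-2.03,"dy":0,"dz":-5.65,"claw":5},
    {"ax":0,"ay":0,"az":0,"dx":-2.03,"dy":0,"dz":-5.65,"claw":5},
    {"ax":0,"ay":0,"az":0,"dx":0,"dy":0,"dz":0,"claw":5}
  ]
}}

```text
time_s: 13.35
tcp_pos: [0.546, 0.0198, 0.2339]
ee_rot: [[0.964, 0.196, 0.179], [0.199, -0.98, -0.004], [0.175, 0.039, -0.984]]
wrist_force: [-0.1, 0.6, -2.1]
gripper_width: 0.155
gripper_force: 29.9
```

```bash
python3 ck.py 4
python3 - <<'E'
from h import *
c=grab('side','s4')
cv2.imwrite('pics/s4c.png',cv2.convertScaleAbs(cv2.resize(c['frame'][110:260,270:450],(720,600),interpolation=cv2.INTER_CUBIC),alpha=2.5))
t=np.load('top0.npz'); f=t['frame']; w=pts(t); w[...,2]-=.002
# tray: walls from depth; nut by colour
m=np.zeros((480,640),np.uint8); m[235:350,430:520]=1
wall=(m>0)&(w[...,2]>.018)&(w[...,2]<.045)
P=(w[wall][:,:2]*1e3).astype(np.float32); r=cv2.minAreaRect(P); print('tray rect',r,'wall z',np.median(w[wall][:,2]))
print('corners',cv2.boxPoints(r).round(0).tolist())
hsv=cv2.cvtColor(f,cv2.COLOR_BGR2HSV); nm=(m>0)&(hsv[...,1]>90)&(hsv[...,2]>90)
print('nut',np.nanmean(w[nm],0).round(4),nm.sum()); fl=w[285:320,455:500]; print('floor z',np.nanmedian(fl[...,2]),'table near',np.nanmedian(w[350:380,440:510,2]))
s=np.load('side0.npz'); ws=pts(s); m=np.zeros((480,640),bool); m[360:480,285:455]=True
hs=cv2.cvtColor(s['frame'],cv2.COLOR_BGR2HSV)
wall=m&(ws[...,2]>.015)&(ws[...,2]<.04); P=(ws[wall][:,:2]*1e3).astype(np.float32); print('side walls',P.min(0),P.max(0),np.median(ws[wall][:,2]))
nm=m&(hs[...,1]>90)&(hs[...,2]>90); print('nut side',np.nanmean(ws[nm],0).round(4),'floor',np.nanmedian(ws[430:450,350:390,2]))
E
```

```text
q [ 21.2   9.9 -20.3   5.1 -50.3  77.4] tcp [0.546  0.0198 0.2339] F [-0.1  0.6 -2.1] w 13.4 gf 29.9 Mz -0.029 t 13.35
shift mm [24.4  1.4 71.3] turn [ 0.16 -0.16  0.55]
bar th -175.4 rot axis in tool [-0.339 -0.001 -0.941] moment [-0.02  0.55 -0.  ]
tray rect ((439.28131103515625, -311.32012939453125), (161.2603759765625, 200.20396423339844), 87.3400650024414) wall z 0.024680694607719933
corners [[336.0, -387.0], [536.0, -397.0], [543.0, -235.0], [343.0, -226.0]]
nut [ 0.509  -0.2981  0.0135] 139
floor z 0.001711792908183964 table near -0.0025424238083568956
side walls [ 336.34354 -397.23965] [ 540.9082  -227.27971] 0.024703123751742273
nut side [ 0.5074 -0.3007  0.0148] floor 0.0029669360655499855
```

View pics/s4c.png

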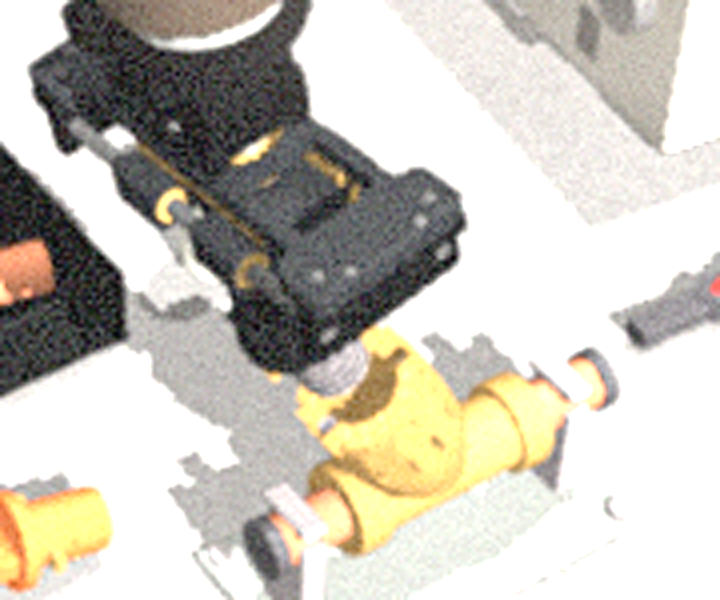

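The insert is out and held: the sieve shows at (335,370), clear of the branch, and the wrist carries about 2 N. I'll turn it upright while rising.

Request:
{"method": "play_rows", "body": {
  "steps": [
    {"ax":0,"ay":0,"az":0,"dx":0,"dy":0,"dz":-10,"claw":5},
    {"ax":0,"ay":0,"az":0,"dx":0,"dy":0,"dz":-15,"claw":5},
    {"ax":0,"ay":0,"az":0,"dx":0,"dy":0,"dz":-15,"claw":5},
    {"ax":0.37,"ay":-5,"az":-0.13,"dx":0,"dy":0,"dz":0,"claw":5},
    {"ax":0.37,"ay":-5,"az":-0.13,"dx":0,"dy":0,"dz":0,"claw":5},
    {"ax":0.37,"ay":-5,"az":-0.13,"dx":0,"dy":0,"dz":0,"claw":5},
    {"ax":0.37,"ay":-5,"az":-0.13,"dx":0,"dy":0,"dz":0,"claw":5},
    {"ax":0.37,"ay":-5,"az":-0.13,"dx":0,"dy":0,"dz":0,"claw":5},
    {"ax":0.37,"ay":-5,"az":-0.13,"dx":0,"dy":0,"dz":0,"claw":5},
    {"ax":0,"ay":0,"az":0,"dx":0,"dy":0,"dz":0,"claw":5}
  ]
}}

```text
time_s: 14.4
tcp_pos: [0.5407, 0.0205, 0.2704]
ee_rot: [[0.919, 0.205, -0.337], [0.193, -0.979, -0.07], [-0.344, -0.0, -0.939]]
wrist_force: [-0.7, 0.1, -2.7]
gripper_width: 0.159
gripper_force: 29.9
```

```bash
cat > pl.py <<'E'
from h import *
import sys
s=sense(); C=np.array(s['ee_rot']); n=np.array([-.339,-.001,-.941]); n/=np.linalg.norm(n); a=C@n
rv=Ro.align_vectors([[0,0,1]],[a])[0]
delta([float(v) for v in sys.argv[1:4]],rv.as_matrix()@C); print('axis now',a.round(3))
E
python3 pl.py .42 -.32 .13
```

```text
q [ 18.1  23.    4.4  -2.2 -91.4  84. ] tcp [0.5407 0.0205 0.2704] F [-0.7  0.1 -2.7] w 13.8 gf 29.9 Mz -0.026 t 14.4
shift mm [-128.3  308.5  196.4] turn [ 0.04  0.3  -0.02]
axis now [0.005 0.002 1.   ]
```

Request:
{"method": "play_rows", "body": {
  "steps": [
    {"ax":0,"ay":0.3,"az":0,"dx":-12.7,"dy":25.7,"dz":10.8,"claw":5},
    {"ax":0,"ay":0,"az":0,"dx":-12.7,"dy":25.7,"dz":10.8,"claw":5},
    {"ax":0,"ay":0,"az":0,"dx":-12.7,"dy":25.7,"dz":10.8,"claw":5},
    {"ax":0,"ay":0,"az":0,"dx":-12.7,"dy":25.7,"dz":10.8,"claw":5},
    {"ax":0,"ay":0,"az":0,"dx":-12.7,"dy":25.7,"dz":10.8,"claw":5},
    {"ax":0,"ay":0,"az":0,"dx":-12.7,"dy":25.7,"dz":10.8,"claw":5},
    {"ax":0,"ay":0,"az":0,"dx":-12.7,"dy":25.7,"dz":10.8,"claw":5},
    {"ax":0,"ay":0,"az":0,"dx":-12.7,"dy":25.7,"dz":10.8,"claw":5},
    {"ax":0,"ay":0,"az":0,"dx":-12.7,"dy":25.7,"dz":10.8,"claw":5},
    {"ax":0,"ay":0,"az":0,"dx":-12.7,"dy":25.7,"dz":10.8,"claw":5},
    {"ax":0,"ay":0,"az":0,"dx":-12.7,"dy":25.7,"dz":10.8,"claw":5},
    {"ax":0,"ay":0,"az":0,"dx":-12.7,"dy":25.7,"dz":10.8,"claw":5},
    {"ax":0,"ay":0,"az":0,"dx":0,"dy":0,"dz":0,"claw":5}
  ]
}}

```text
time_s: 15.7
tcp_pos: [0.4174, -0.3222, 0.2015]
ee_rot: [[0.922, 0.202, -0.33], [0.19, -0.979, -0.069], [-0.337, 0.001, -0.942]]
wrist_force: [0.8, 0.3, -3.4]
gripper_width: 0.159
gripper_force: 29.9
```

```bash
python3 pl.py .42 -.32 .1
python3 - <<'E'
from h import *
c=grab('side','s5'); t=grab('top','t5')
cv2.imwrite('pics/s5c.png',cv2.convertScaleAbs(cv2.resize(c['frame'][300:480,230:470],(800,600),interpolation=cv2.INTER_CUBIC),alpha=2))
E
```

```text
q [-15.2  21.7 -12.    9.1 -74.1 113. ] tcp [ 0.4174 -0.3222  0.2015] F [ 0.8  0.3 -3.4] w 13.8 gf 29.9 Mz -0.038 t 15.7
shift mm [37.  -1.7 94.5] turn [ 0.09 -0.13 -0.03]
axis now [-0.003  0.001  1.   ]
```

View pics/s5c.png

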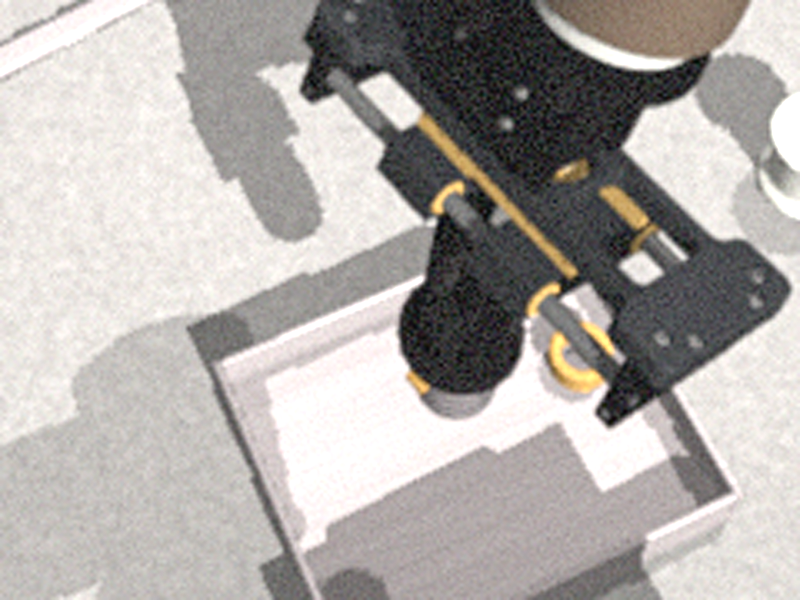

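The insert hangs over the tray with its cap at (460,340), the sieve at (460,400), and the nut clear at (580,360). I'll check its tilt and height from depth.

Run:
```python
from h import *
c=np.load('s5.npz'); w=pts(c); f=c['frame'].max(-1)
m=np.zeros((480,640),bool); m[382:418,348:390]=True
m&=(f<60)
p=w[m]; print(len(p),np.percentile(p[:,2],[5,25,50,75,95]).round(4))
q=p[np.abs(p[:,2]-.176)<.014]
for _ in range(4):
    s=np.linalg.svd(q-q.mean(0))[2][2]; s*=np.sign(s[2]); r=(p-q.mean(0))@s; q=p[(np.abs(r)<.004)&(np.hypot(*(p[:,:2]-[.4174,-.3222]).T)<.032)]
print('cap',len(q),q.mean(0).round(4),'normal',s.round(3),q.min(0).round(3),q.max(0).round(3))
m=np.zeros((480,640),bool); m[412:428,355:382]=True; p=w[m]; p=p[(p[:,2]>.05)]; print('sieve',p.mean(0).round(4),p.min(0).round(4),p.max(0).round(3))
```

```text
1186 [nan nan nan nan nan]
cap 402 [ 0.4084 -0.3347  0.1768] normal [-0.022 -0.009  1.   ] [ 0.39  -0.35   0.173] [ 0.437 -0.3    0.181]
sieve [ 0.4063 -0.34    0.1564] [ 0.3913 -0.3506  0.1232] [ 0.427 -0.323  0.18 ]
```

Request:
{"method": "play_rows", "body": {
  "steps": [
    {"ax":0,"ay":-0.1,"az":0,"dx":4,"dy":0,"dz":11.3,"claw":5},
    {"ax":0,"ay":0,"az":0,"dx":4,"dy":0,"dz":11.3,"claw":5},
    {"ax":0,"ay":0,"az":0,"dx":4,"dy":0,"dz":11.3,"claw":5},
    {"ax":0,"ay":0,"az":0,"dx":4,"dy":0,"dz":11.3,"claw":5},
    {"ax":0,"ay":0,"az":0,"dx":4,"dy":0,"dz":11.3,"claw":5},
    {"ax":0,"ay":0,"az":0,"dx":4,"dy":0,"dz":11.3,"claw":5},
    {"ax":0,"ay":0,"az":0,"dx":4,"dy":0,"dz":11.3,"claw":5},
    {"ax":0,"ay":0,"az":0,"dx":4,"dy":0,"dz":11.3,"claw":5},
    {"ax":0,"ay":0,"az":0,"dx":4,"dy":0,"dz":11.3,"claw":5},
    {"ax":0,"ay":0,"az":0,"dx":0,"dy":0,"dz":0,"claw":5}
  ]
}}

```text
time_s: 16.8
tcp_pos: [0.4174, -0.32, 0.0919]
ee_rot: [[0.92, 0.205, -0.335], [0.193, -0.979, -0.068], [-0.342, -0.002, -0.94]]
wrist_force: [-0.6, 0.0, -2.1]
gripper_width: 0.155
gripper_force: 29.9
```

```bash
python3 pl.py .4174 -.322 .08
```

```text
q [-15.   28.6 -19.3  10.1 -60.5 110.4] tcp [ 0.4174 -0.32    0.0919] F [-0.6  0.  -2.1] w 13.5 gf 29.9 Mz -0.025 t 16.8
shift mm [ 3.7  2.  11.3] turn [-0.06  0.19  0.02]
axis now [ 0.004 -0.     1.   ]
```

Request:
{"method": "play_rows", "body": {
  "steps": [
    {"ax":0,"ay":0.2,"az":0,"dx":0.7,"dy":0,"dz":1.9,"claw":5},
    {"ax":0,"ay":0,"az":0,"dx":0.7,"dy":0,"dz":1.9,"claw":5},
    {"ax":0,"ay":0,"az":0,"dx":0.7,"dy":0,"dz":1.9,"claw":5},
    {"ax":0,"ay":0,"az":0,"dx":0.7,"dy":0,"dz":1.9,"claw":5},
    {"ax":0,"ay":0,"az":0,"dx":0.35,"dy":0,"dz":0.95,"claw":5},
    {"ax":0,"ay":0,"az":0,"dx":0.35,"dy":0,"dz":0.95,"claw":5},
    {"ax":0,"ay":0,"az":0,"dx":0,"dy":0,"dz":0,"claw":5}
  ]
}}

```text
time_s: 17.5
tcp_pos: [0.4186, -0.3204, 0.0836]
ee_rot: [[0.922, 0.206, -0.329], [0.194, -0.979, -0.069], [-0.336, -0.0, -0.942]]
wrist_force: [-0.0, 0.6, -2.3]
gripper_width: 0.157
gripper_force: 29.9
```

Request:
{"method": "play_rows", "body": {
  "steps": [
    {"ax":0,"ay":0,"az":0,"dx":0.35,"dy":0,"dz":0.95,"claw":5},
    {"ax":0,"ay":0,"az":0,"dx":0,"dy":0,"dz":0,"claw":5}
  ]
}}

```text
time_s: 17.7
tcp_pos: [0.4187, -0.3204, 0.0826]
ee_rot: [[0.922, 0.206, -0.329], [0.194, -0.979, -0.069], [-0.336, -0.0, -0.942]]
wrist_force: [0.8, 0.5, -2.8]
gripper_width: 0.163
gripper_force: 29.9
```

Request:
{"method": "play_rows", "body": {
  "steps": [
    {"ax":0,"ay":0,"az":0,"dx":0.35,"dy":0,"dz":0.95,"claw":5},
    {"ax":0,"ay":0,"az":0,"dx":0,"dy":0,"dz":0,"claw":5}
  ]
}}

```text
time_s: 17.9
tcp_pos: [0.4186, -0.3204, 0.0816]
ee_rot: [[0.922, 0.205, -0.329], [0.194, -0.979, -0.069], [-0.336, -0.0, -0.942]]
wrist_force: [-1.3, 0.2, -3.5]
gripper_width: 0.158
gripper_force: 29.9
```

Request:
{"method": "play_rows", "body": {
  "steps": [
    {"ax":0,"ay":0,"az":0,"dx":0.35,"dy":0,"dz":0.95,"claw":5},
    {"ax":0,"ay":0,"az":0,"dx":0,"dy":0,"dz":0,"claw":5}
  ]
}}

```text
time_s: 18.1
tcp_pos: [0.4186, -0.3203, 0.0805]
ee_rot: [[0.922, 0.205, -0.329], [0.194, -0.979, -0.069], [-0.336, -0.0, -0.942]]
wrist_force: [0.5, 0.7, -2.1]
gripper_width: 0.159
gripper_force: 29.9
```

Request:
{"method": "play_rows", "body": {
  "steps": [
    {"ax":0,"ay":0,"az":0,"dx":0.35,"dy":0,"dz":0.95,"claw":5},
    {"ax":0,"ay":0,"az":0,"dx":0,"dy":0,"dz":0,"claw":5}
  ]
}}

```text
time_s: 18.3
tcp_pos: [0.4188, -0.3204, 0.0803]
ee_rot: [[0.922, 0.206, -0.329], [0.194, -0.979, -0.069], [-0.336, 0.0, -0.942]]
wrist_force: [-0.4, 2.0, 1.6]
gripper_width: 0.165
gripper_force: 29.9
```

Request:
{"method": "play_rows", "body": {
  "steps": [
    {"ax":0,"ay":0,"az":0,"dx":0.15,"dy":0,"dz":0.45,"claw":5},
    {"ax":0,"ay":0,"az":0,"dx":0,"dy":0,"dz":0,"claw":5},
    {"ax":0,"ay":0,"az":0,"dx":0,"dy":0,"dz":0,"claw":20},
    {"ax":0,"ay":0,"az":0,"dx":0,"dy":0,"dz":0,"claw":30},
    {"ax":0,"ay":0,"az":0,"dx":0,"dy":0,"dz":0,"claw":50},
    {"ax":0,"ay":0,"az":0,"dx":0,"dy":0,"dz":0,"claw":60},
    {"ax":0,"ay":0,"az":0,"dx":0,"dy":0,"dz":0,"claw":60},
    {"ax":0,"ay":0,"az":0,"dx":0,"dy":0,"dz":0,"claw":60},
    {"ax":0,"ay":0,"az":0,"dx":-2,"dy":0,"dz":-5.6,"claw":60},
    {"ax":0,"ay":0,"az":0,"dx":-3.4,"dy":0,"dz":-9.4,"claw":60},
    {"ax":0,"ay":0,"az":0,"dx":-6.7,"dy":0,"dz":-18.8,"claw":60},
    {"ax":0,"ay":0,"az":0,"dx":-10,"dy":0,"dz":-28,"claw":60},
    {"ax":0,"ay":0,"az":0,"dx":-10,"dy":0,"dz":-28,"claw":60},
    {"ax":0,"ay":0,"az":0,"dx":-10,"dy":0,"dz":-28,"claw":60},
    {"ax":0,"ay":0,"az":0,"dx":0,"dy":-40,"dz":0,"claw":60},
    {"ax":0,"ay":0,"az":0,"dx":0,"dy":-40,"dz":0,"claw":60},
    {"ax":0,"ay":0,"az":0,"dx":0,"dy":-40,"dz":0,"claw":60},
    {"ax":0,"ay":0,"az":0,"dx":0,"dy":-40,"dz":0,"claw":60},
    {"ax":0,"ay":0,"az":0,"dx":0,"dy":0,"dz":0,"claw":60}
  ]
}}

```text
time_s: 20.2
tcp_pos: [0.3851, -0.1611, 0.2056]
ee_rot: [[0.922, 0.21, -0.326], [0.198, -0.978, -0.07], [-0.334, -0.001, -0.943]]
wrist_force: [0.4, 0.9, 0.9]
gripper_width: 0.694
gripper_force: 0.0
```

Run:
```python
from h import *
c=grab('side','s6'); t=grab('top','t6')
a=cv2.resize(c['frame'][320:480,280:460],(400,356)); b=cv2.resize(t['frame'],(400,300)); b=cv2.copyMakeBorder(b,0,56,0,0,cv2.BORDER_CONSTANT)
cv2.imwrite('pics/s6c.png',cv2.convertScaleAbs(np.hstack([a,b]),alpha=1.6))
w=pts(c); m=np.zeros((480,640),bool); m[380:480,300:440]=True; m&=(w[...,2]>.04)&(w[...,2]<.1); p=w[m]
print(len(p),p.mean(0).round(3),p.max(0).round(3)); q=p[np.abs(p[:,2]-.055)<.006]; s=np.linalg.svd(q-q.mean(0))[2][2]; print('cap',q.mean(0).round(4),s.round(3)); print(sense()['wrist_force'].round(1))
```

```text
956 [ 0.415 -0.326  0.064] [ 0.444 -0.297  0.085]
cap [ 0.4149 -0.3273  0.0558] [ 0.006  0.012 -1.   ]
[ 0.5  0.3 -0.4]
```

View pics/s6c.png

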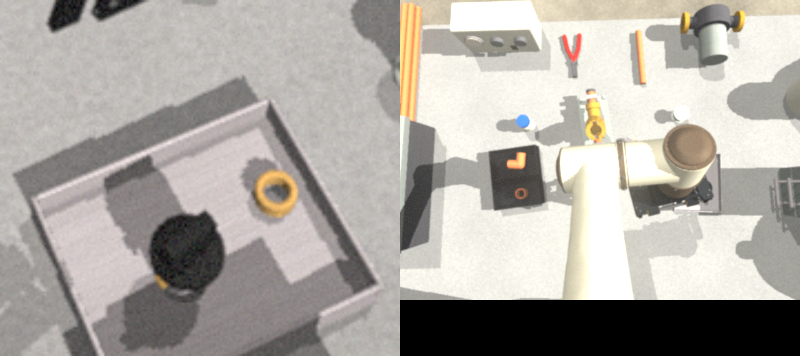

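The insert stands upright in the tray with its cap level at (187,253). The nut at (277,193) is untouched and the robot is clear.

```bash
python3 -c "
from station import *
print(finish_job())"
```

```text
the job is handed in; nothing more can be done
None
```

I turned the insert to its hard stop, lifted it straight out, and set it upright on the bare tray floor. It was released with the arm clear, and the job was handed in at about 20 s.

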